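# Hold a saddle shell lined up over its glued pad

## Robot

A 6-joint arm with a two-finger parallel gripper is mounted at the origin on the work surface. World frame = base frame: x ahead of the robot, y to its left, z up, the work surface at z = 0. Lengths are in m, angles in rad, forces in N, time in s.
With the tool pointing down it reaches from about 0.4 to 0.825 m from the base axis. Payload 7 kg.
Tool frame: the origin (TCP) lies midway between the tips of the shut fingers; the grasp point (between the pads) lies 19 mm behind it; z points along the fingers, y is the direction in which the jaws open and shut (so a half turn about z gives the same grasp; the last joint's range is limited). The gripper opens to 88 mm and grips with 3 to 60 N. Pads are 19 mm wide; open, the fingers measure 130 mm over their backs; the gripper's body (78 mm by 193 mm) begins 47 mm behind the grasp point.
Start: joints at [-0.869, 0.359, 0.012, 0, -1.224, -0.288], TCP at [0.271, -0.618, 0.227] pointing down, gripper open.
Joint ranges: [-3.07, 3.07], [-1.43, 2.12], [-1.02, 1.25], [-3.03, 1.67], [-3.05, -0], [-3.03, 3.03]. Speed limits (rad/s): [2.39, 2.39, 3.01, 3.14, 3.14, 3.14].

## Interface

Orientations are given as a rotation vector (axis times angle).
In Python, from bench import read_state, camera, env gives the robot as it stands.
- The arm moves only by the shell command python3 -m creep 'ROWS' [OPENING] [FORCE]. ROWS is JSON, a list of rows, each a list of 4 numbers: the shift along the world's x, y, z in mm, then the turn about the world's z in degrees. In form: [[dx, dy, dz, spin], ...]. A call has 1 to 5 rows; each row is the pose to reach, as a shift and turn from the pose measured when the call began; what a row does not reach only later rows make up. A row lasts 1/10 s, in which the tool goes at most 50 mm and 8.59 degrees, less where a joint would pass 70% of its speed; a pose out of reach is approached as far as the arm can. A call with a gripper value outside its range is refused whole. OPENING is the closure in counts, from 0 (fully open) to 255 (shut), set as the call begins (- or left out, the last holds). The fingers move at their own pace and stop on an object; FORCE is the grip in N (left out, the last holds). Time passes only in rows, so rows that repeat a pose let the fingers close. It gives the time, the measured TCP pose, the force and the opening at its end, in the units of the state.
- read_state(): the state, without advancing time (a new reading comes with each control period).
- camera(name): name is "scene" or "top" or "wrist"; returns a dict with "image" (480x640x3 uint8, red, green, blue), "fx", "fy", "cx", "cy" (pixels), "rvec" (rotation vector, rad) and "tvec" (3), from world to camera coordinates, as OpenCV has them; the wrist camera has in their place "mount" (4x4, takes a point from camera to tool coordinates, whose origin is the TCP and whose axes are the flange's). Camera axes: x right, y down, z forward; pixel columns grow to the right and rows downward; lengths in m; the calibration is good to about 2 mm. A picture is of the moment at which its call begins: read the wrist's pose just before it. There is no depth.
- env.finish_job(): hands the job in, once; it reports no verdict.
The state is a dict: "t": time; "joint_pos": joint angles; "dq": joint speeds; "tau": joint torques, N m; "tool_pos": TCP position; "tcp_rot": TCP orientation; "force": force on the tool from outside, world axes, zero at the start; "moment": the same for the moment, N m; "width": finger opening in m.
Only numpy, scipy, OpenCV 4.12 (cv2) and the standard library are available. Lean on these libraries where they do the work, as an engineer would, in place of code of your own. Each camera call takes 0.05 s, during which the arm holds its last target.

## Task

Pick up the upside-down bicycle saddle shell (its two steel rails make the best grip), carry it over the wooden parts box and stop with it level about a centimetre above the grey pad in the bonding nest, centred, nose over the pad's nose and tail over its tail. The pad is coated with contact adhesive that grabs at the first touch, so the shell must not touch the pad or the nest at any moment, and nothing else on the bench may be knocked or shifted. Do not set it down: finish while still holding it there, motionless, so that I can check the line-up before it is pressed home.

Things in the scene. Friction and masses are not known exactly. Their poses are not given: they have to be found in the camera images.
- shell_grip (a point): Black plastic saddle shell, 272 x 140 mm (nose 40 wide), 0.2-0.35 kg, upside down on its crown. Point midway between its two steel rails at their axes' height, 52 mm above the crown's lowest face, near the centre of mass. x to the nose, y across the rails, z up. Rails 7 mm thick, 51 mm over their outer sides, straight 60 mm each way along x; grip both from above across y. Shell edges rise 15 mm
- shell_nose (a point): The tip of the shell's nose on its lower face: 152 mm ahead (+x) of shell_grip, on the centre line, 49 mm below it. Same axes as shell_grip
- shell_tail (a point): The end of the shell's tail on its lower face: 120 mm behind (-x) shell_grip, on the centre line, 50 mm below it. Same axes as shell_grip
- nest: Bonding nest, fixed to the bench: wooden block 336 x 176 mm, rim 46 mm high, with a saddle-shaped pocket in which the grey pad lies, on a 440 x 176 mm steel plate with an open toggle clamp at each end (at most 90 mm high, outside the block). Origin on the bench under pad_mid, x towards the pad's nose, z up
- pad_mid (a point): On the grey pad's upward face, 40 mm above the bench: straight below shell_grip when the shell is lined up, and 52 mm below it when the crown would just touch. The face is flat in the middle and rises 8 mm to its edges (2 mm above the rim); its outline is the shell's, 8 mm larger all round. x towards the pad's nose, z up
- pad_nose (a point): The point of the pad that belongs under shell_nose, 152 mm ahead (+x) of pad_mid
- pad_tail (a point): The point of the pad that belongs under shell_tail, 120 mm behind (-x) pad_mid
- parts_box: Open plywood parts box with three compartments, fixed to the bench between shell and nest: 260 mm along its x, 100 mm along its y, 85 mm high. Origin at the centre of its underside
- glue_tin: Bystander: closed metal tin, 74 mm across, 86 mm high, standing. Origin at the centre of its underside
- pliers: Bystander: pliers with red grips, 185 mm long, 65 mm wide, lying flat. Origin on the bench under the joint, jaws to +x
- awl: Bystander: awl with a wooden handle, 160 mm long, lying along its x. Origin at the middle of its underside
- carton: Bystander: small closed cardboard carton, 60 x 100 x 40 mm. Origin at the centre of its underside

How it is judged:
By the outcome, as a careful person would: the job done as asked, in the order asked, and still so for the second after the job is handed in, while the arm keeps its last pose, push and grip.
It also fails if it takes over 45 s, if anything falls off the work surface, if the arm or the gripper's body presses on something with over 40 N, if the wrist force passes 120 N, or if a joint passes its speed limit or range.

## Working session

There is one attempt and no reset: what is moved stays moved. The work goes in short steps, Python scripts to look and compute and a shell command to move; the robot and the scene stay as the last step left them, time stands still between calls to the robot, and variables do not carry over. Pictures are saved under pics/ and viewed, and the job is handed in when it is done.

```bash
mkdir -p pics; ls; python3 - <<'E'
from bench import read_state,camera
import cv2,pickle
s=read_state();print({k:s[k] for k in('t','tool_pos','tcp_rot','width','force')})
d={}
for n in("scene","top","wrist"):
    c=camera(n);d[n]=c;cv2.imwrite(f"pics/{n}0.png",c["image"][:,:,::-1])
    print(n,{k:v for k,v in c.items() if k!="image"})
pickle.dump((s,d),open("c0.pkl","wb"))
E
```

```text
pics
{'t': 0.0, 'tool_pos': array([ 0.27118946, -0.61760014,  0.22559111]), 'tcp_rot': array([ 6.45032403e-01, -3.07413926e+00, -2.54343720e-03]), 'width': 0.08796464095561354, 'force': array([-0.11882451,  0.65399531,  0.54694751])}
scene {'fx': 474.2102751182994, 'fy': 474.2102751182994, 'cx': 321.8861004890672, 'cy': 239.73904950110162, 'rvec': array([ 2.13421715,  0.94579585, -0.41022419]), 'tvec': array([-0.39215149, -0.2349653 ,  1.73096325])}
top {'fx': 476.6866898750817, 'fy': 476.6866898750817, 'cx': 317.7761956648864, 'cy': 233.6875053769258, 'rvec': array([ 2.1440841 , -2.19000466,  0.10264317]), 'tvec': array([0.00297687, 0.57259624, 1.55146715])}
wrist {'fx': 414.3428833074972, 'fy': 414.3428833074972, 'cx': 318.55749995874993, 'cy': 234.56502964065172, 'mount': array([[-9.18281943e-04, -9.57374757e-01, -2.88847246e-01,
         7.94287359e-02],
       [ 9.99999307e-01, -1.09181601e-03,  4.39664150e-04,
        -5.83285843e-04],
       [-7.36291405e-04, -2.88846642e-01,  9.57375096e-01,
        -1.59123353e-01],
       [ 0.00000000e+00,  0.00000000e+00,  0.00000000e+00,
         1.00000000e+00]])}
```

View pics/scene0.png

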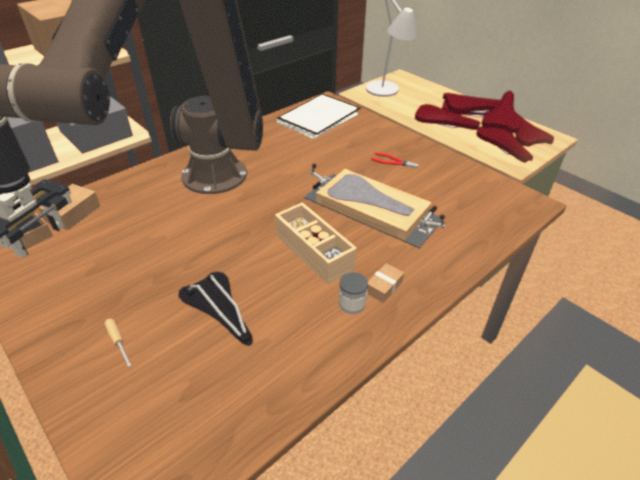

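View pics/top0.png

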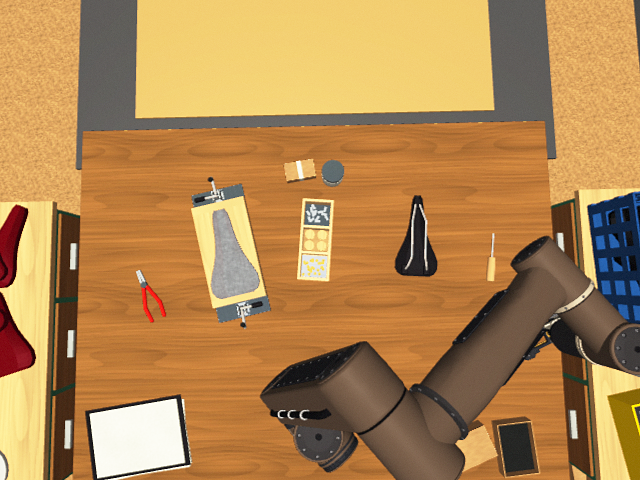

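View pics/wrist0.png

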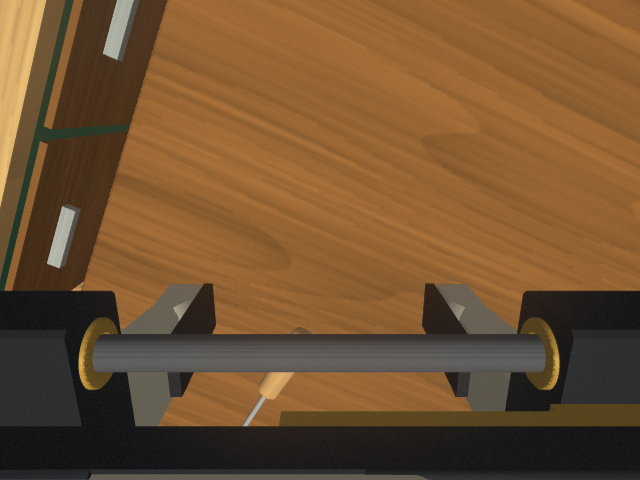

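The overview shows the shell with its nose away from the robot, near (417,240) in the top view. The nest is at (231,255) and is slightly turned. The box lies between them at (316,240). Next I'll enlarge crops.

```bash
python3 - <<'E'
import pickle,cv2
s,d=pickle.load(open("c0.pkl","rb"))
def crop(n,x,y,w,h,f,o):
    im=d[n]["image"][y:y+h,x:x+w,::-1]
    im=cv2.resize(im,None,fx=f,fy=f,interpolation=cv2.INTER_CUBIC)
    for k in range(0,w,10): cv2.putText(im,str(x+k),(k*f,8),0,.3,(0,255,255),1); cv2.line(im,(k*f,10),(k*f,15),(0,255,255),1)
    for k in range(0,h,10): cv2.putText(im,str(y+k),(0,k*f+3),0,.3,(0,255,255),1)
    cv2.imwrite(f"pics/{o}.png",im)
crop("top",380,185,75,100,6,"t_shell")
crop("top",180,170,100,160,3,"t_nest") if 0 else crop("top",180,170,100,150,4,"t_nest")
crop("scene",170,260,90,90,6,"s_shell")
crop("scene",300,155,150,90,5,"s_nest")
E
```

```text
(no output)
```

View pics/t_shell.png

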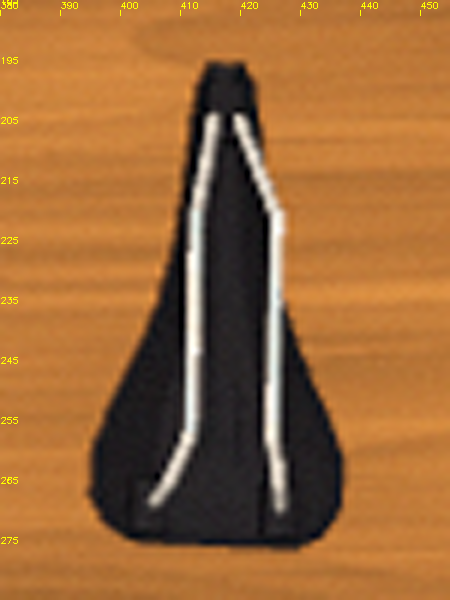

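View pics/t_nest.png

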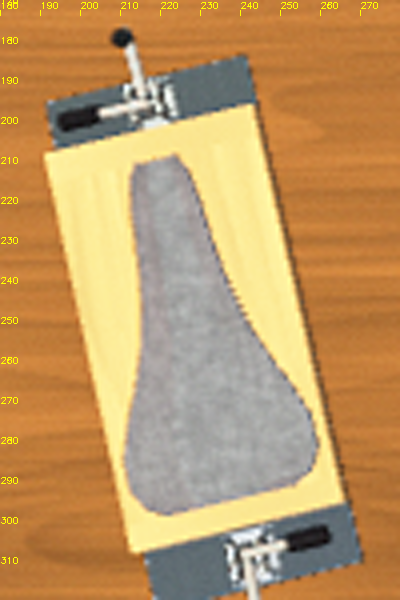

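View pics/s_shell.png

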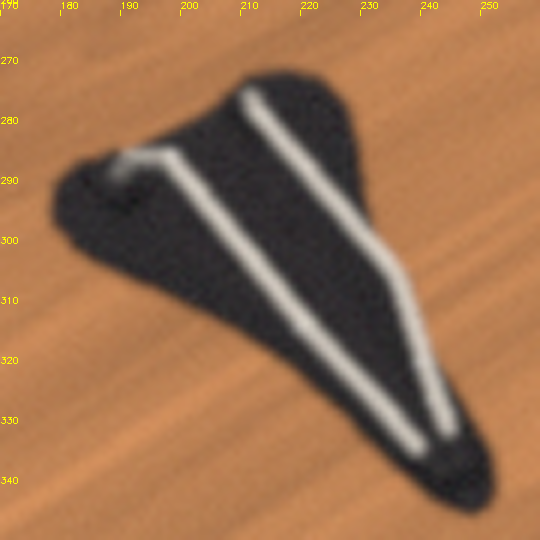

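View pics/s_nest.png

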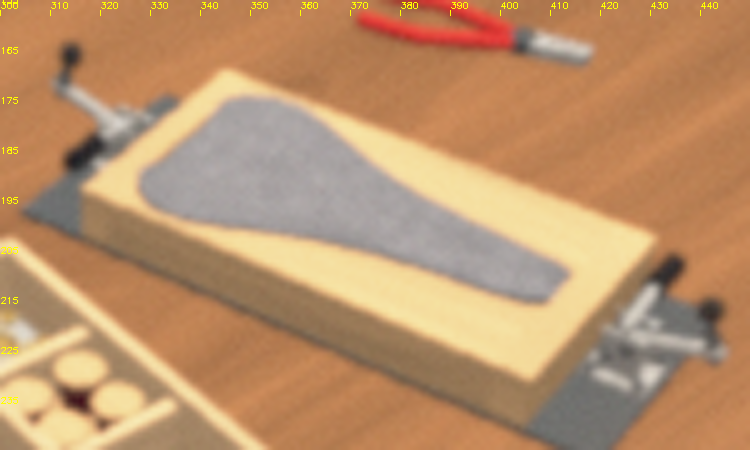

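```bash
cat > h.py <<'E'
import pickle,cv2,numpy as np
from scipy.optimize import least_squares
from scipy.spatial.transform import Rotation as R
def KRt(c,s=None):
    K=np.array([[c["fx"],0,c["cx"]],[0,c["fy"],c["cy"]],[0,0,1]])
    if "mount" in c:
        T=np.eye(4);T[:3,:3]=R.from_rotvec(s["tcp_rot"]).as_matrix();T[:3,3]=s["tool_pos"]
        W=np.linalg.inv(T@c["mount"]);return K,W[:3,:3],W[:3,3]
    return K,R.from_rotvec(c["rvec"]).as_matrix(),np.array(c["tvec"])
def proj(P,c,s=None):
    K,r,t=KRt(c,s);q=(np.atleast_2d(P)@r.T+t)@K.T;return q[:,:2]/q[:,2:]
def atz(px,z,c,s=None):
    K,r,t=KRt(c,s);px=np.atleast_2d(px);d=np.c_[px,np.ones(len(px))]@np.linalg.inv(K).T@r;o=-r.T@t
    return o+d*((z-o[2])/d[:,2])[:,None]
def tri(px,cs):
    A=[];b=[]
    for p,(K,r,t) in zip(px,cs):
        M=K@np.c_[r,t]
        for i in(0,1): q=p[i]*M[2]-M[i];A.append(q[:3]);b.append(-q[3])
    return np.linalg.lstsq(np.array(A),np.array(b),rcond=None)[0]
def un(p,f,o): return (np.array(p,float)+.5)/f-.5+np.array(o)
def crop(img,x,y,w,h,f,o):
    im=cv2.resize(img[y:y+h,x:x+w,::-1],None,fx=f,fy=f,interpolation=cv2.INTER_CUBIC)
    cv2.imwrite(f"pics/{o}.png",im)
E
python3 - <<'E'
from h import *
np.set_printoptions(precision=4,suppress=True)
s,d=pickle.load(open("c0.pkl","rb"));T,S=d["top"],d["scene"]
tn=un([(44,154),(251,103),(344,502),(132,553)],4,(180,170))
sn=un([(531,381),(657,237),(228,68),(82,188)],5,(300,155))
# which corners correspond: try cyclic
cs=[KRt(T),KRt(S)]
for k in range(4):
    print(k,[tri((a,b),cs).round(4).tolist() for a,b in zip(tn,np.roll(sn,k,0))])
ts=un([(196,212),(278,218),(191,435),(270,437)],6,(380,185))
print("rail top z.052",atz(ts,.052,T))
ss=un([(400,268),(305,325),(250,97),(172,155)],6,(170,260))
print("scene",atz(ss,.052,S))
print("pad top",atz(un([(132,163),(180,154),(128,480),(312,445),(163,514)],4,(180,170)),.048,T))
print("block top",atz(tn,.046,T)); print("block sc",atz(sn,.046,S))
tip=un([(225,62),(222,545)],6,(380,185));print("shell tips",atz(tip,.016,T))
print("box",atz([(303,198),(334,200),(329,281),(297,279)],.085,T))
print("tin",atz([(333,171)],.086,T),"carton",atz([(300,170)],.04,T),'clamp',atz([un((118,38),4,(180,170)),un((128,35),4,(180,170))],.08,T))
E
```

```text
0 [[0.6472, 0.3996, -0.0643], [0.7146, 0.2468, 0.1535], [0.4105, 0.1874, 0.1489], [0.2982, 0.309, -0.0492]]
1 [[0.5545, 0.2188, 0.1997], [0.7017, 0.2358, 0.0483], [0.5338, 0.2642, 0.0827], [0.3373, 0.3345, 0.0509]]
2 [[0.5651, 0.2595, 0.2389], [0.6034, 0.108, 0.2409], [0.4942, 0.2711, -0.0841], [0.4585, 0.4543, -0.0733]]
3 [[0.6632, 0.4071, 0.0491], [0.6151, 0.1427, 0.289], [0.3741, 0.1629, 0.049], [0.4065, 0.4795, -0.276]]
rail top z.052 [[ 0.6088 -0.3192  0.052 ]
 [ 0.6045 -0.3637  0.052 ]
 [ 0.4873 -0.3115  0.052 ]
 [ 0.4854 -0.3541  0.052 ]]
scene [[ 0.6012 -0.3151  0.052 ]
 [ 0.6004 -0.3622  0.052 ]
 [ 0.473  -0.3075  0.052 ]
 [ 0.4803 -0.3523  0.052 ]]
pad top [[0.6553 0.3356 0.048 ]
 [0.6619 0.296  0.048 ]
 [0.3958 0.3385 0.048 ]
 [0.4209 0.1891 0.048 ]
 [0.3679 0.3101 0.048 ]]
block top [[0.6647 0.4088 0.046 ]
 [0.7036 0.2376 0.046 ]
 [0.3745 0.1638 0.046 ]
 [0.3371 0.3357 0.046 ]]
block sc [[0.6992 0.2363 0.046 ]
 [0.6604 0.4096 0.046 ]
 [0.332  0.3399 0.046 ]
 [0.3706 0.1651 0.046 ]]
shell tips [[ 0.6977 -0.3459  0.016 ]
 [ 0.4281 -0.333   0.016 ]]
box [[ 0.6834  0.0358  0.085 ]
 [ 0.6747 -0.0639  0.085 ]
 [ 0.4157 -0.0418  0.085 ]
 [ 0.4241  0.0594  0.085 ]]
tin [[ 0.7696 -0.0629  0.086 ]] carton [[0.7862 0.0456 0.04  ]] clamp [[0.7531 0.3399 0.08  ]
 [0.7554 0.3317 0.08  ]]
```

```bash
python3 -m creep '[[285,280,125,-26.5],[285,280,125,-26.5],[285,280,125,-26.5],[285,280,125,-26.5],[285,280,125,-26.5]]' 0 20; python3 -c "
from bench import read_state;s=read_state();print(s['tool_pos'],s['joint_pos'])"
```

```text
t: 0.65
tool_pos: [0.4399, -0.4517, 0.3001]
tcp_rot: [-0.079, -3.14, -0.002]
force: [0.7, 0.3, 0.5]
width: 0.0875
[ 0.43985421 -0.45167728  0.30008955] [-4.90299044e-01  2.50591285e-01  2.59988613e-02 -1.23854554e-03
 -1.34715773e+00 -1.13041607e+00]
```

```bash
python3 -m creep '[[120,112,50,0],[120,112,50,0],[120,112,50,0],[120,112,50,0],[120,112,50,0]]'; cat > shot.py <<'E'
import sys
from bench import read_state,camera
from h import *
s=read_state();c=camera("wrist");pickle.dump((s,c),open(sys.argv[1]+".pkl","wb"));cv2.imwrite(f"pics/{sys.argv[1]}.png",c["image"][:,:,::-1])
print(s['tool_pos'],s['tcp_rot'],s['dq'].round(3),s['t'])
E
python3 shot.py w1
```

```text
t: 1.15
tool_pos: [0.5623, -0.3374, 0.3504]
tcp_rot: [0.073, 3.14, 0.002]
force: [0.2, -1.2, -0.4]
width: 0.0875
[ 0.56231495 -0.33736847  0.35038825] [7.31901337e-02 3.14019852e+00 2.30191981e-03] [-0.049 -0.008 -0.044 -0.     0.01   0.035] 1.15
```

View pics/w1.png

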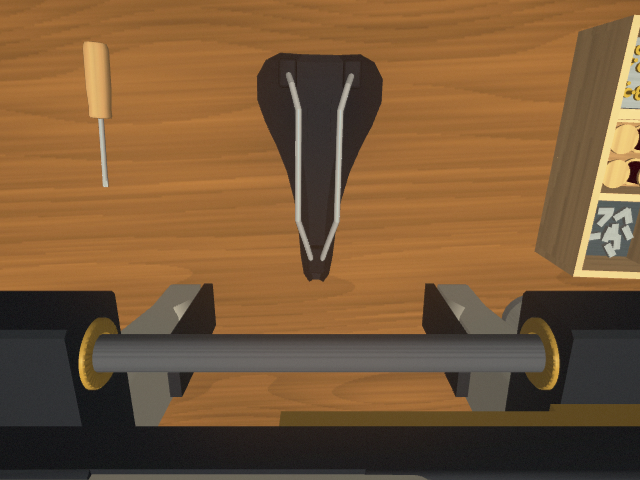

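The shell fits entirely in the wrist view. Its tail is at about (320,53), its nose at (316,280), and the straight rails run from about row 110 to row 218. I'll enlarge that.

```bash
python3 - <<'E'
from h import *
s,c=pickle.load(open("w1.pkl","rb"))
crop(c["image"],250,40,140,125,5,"w1a");crop(c["image"],250,165,140,120,5,"w1b")
E
```

```text
(no output)
```

View pics/w1a.png

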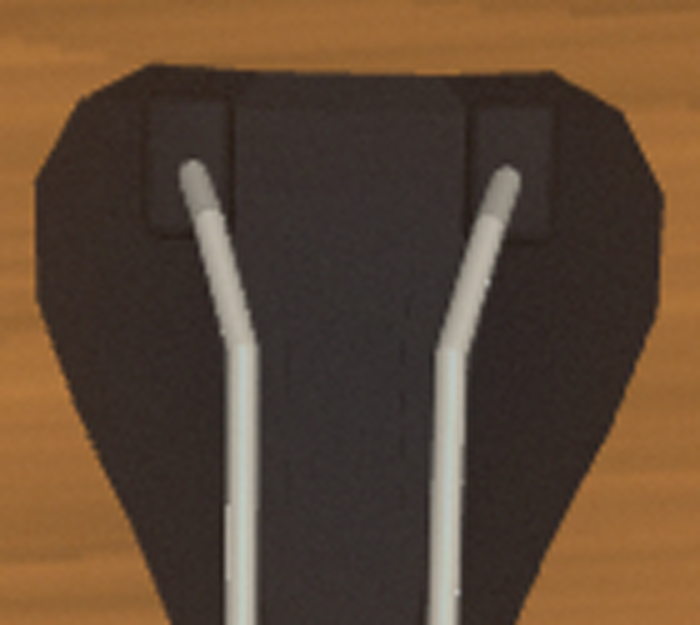

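View pics/w1b.png

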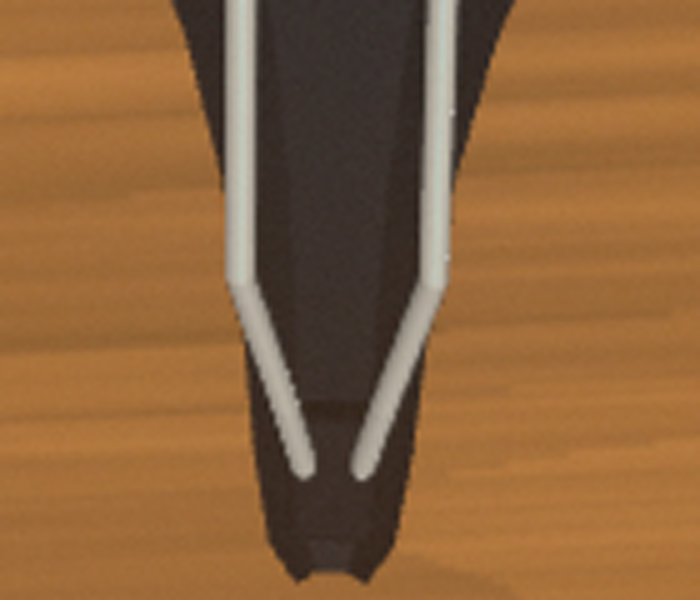

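```bash
python3 - <<'E'
from h import *
np.set_printoptions(precision=4,suppress=True)
s,c=pickle.load(open("w1.pkl","rb"))
a=un([(243,347),(452,347)],5,(250,40));b=un([(239,283),(435,285)],5,(250,165))
P=atz(np.r_[a,b],.054,c,s);print(P,P.mean(0))
r=P[:2].mean(0);f=P[2:].mean(0);print("yaw",np.degrees(np.arctan2(*(f-r)[1::-1])),"len",np.linalg.norm(f-r),'gauge',np.linalg.norm(P[0]-P[1]),np.linalg.norm(P[2]-P[3]))
n=un([(333,572)],5,(250,165));t=un([(350,72)],5,(250,40));N=atz(np.r_[n,t],.012,c,s);v=N[0]-N[1];print("tips",N,np.degrees(np.arctan2(v[1],v[0])),np.linalg.norm(v),N[1]+v*120/272)
# triangulate with top
s0,d=pickle.load(open("c0.pkl","rb"))
ts=un([(191,435),(270,437),(196,212),(278,218)],6,(380,185))
for p,q in zip(np.r_[a,b],ts): print(tri((p,q),[KRt(c,s),KRt(d["top"])]))
Rm=R.from_rotvec(s["tcp_rot"]).as_matrix();print(Rm,"tool x az",np.degrees(np.arctan2(Rm[1,0],Rm[0,0])))
E
```

```text
[[ 0.4818 -0.3554  0.054 ]
 [ 0.4839 -0.3115  0.054 ]
 [ 0.6036 -0.3638  0.054 ]
 [ 0.6062 -0.3193  0.054 ]] [ 0.5439 -0.3375  0.054 ]
yaw -3.8181800330396776 len 0.12236754247945208 gauge 0.04397463303136285 0.0445865973015068
tips [[ 0.6932 -0.347   0.012 ]
 [ 0.4245 -0.33    0.012 ]] -3.619146302373742 0.26924249598404437 [ 0.5431 -0.3375  0.012 ]
[ 0.4911 -0.3633 -0.2053]
[ 0.4807 -0.32    0.2073]
[ 0.6404 -0.3637 -0.1304]
[ 0.5806 -0.3292  0.1867]
[[-0.9989  0.0466  0.0006]
 [ 0.0466  0.9989  0.0015]
 [-0.0005  0.0015 -1.    ]] tool x az 177.32962086526965
```

```bash
python3 -m creep '[[-19,0,-150,-1.1],[-19,0,-150,-1.1],[-19,0,-150,-1.1],[-19,0,-150,-1.1],[-19,0,-150,-1.1]]'; python3 shot.py w2;  python3 - <<'E'
from h import *
np.set_printoptions(precision=4,suppress=True)
s,c=pickle.load(open("w1.pkl","rb"))
a=un([(243,347),(452,347)],5,(250,40));b=un([(239,283),(435,285)],5,(250,165))
s0,d=pickle.load(open("c0.pkl","rb"))
ts=un([(270,437),(191,435),(278,218),(196,212)],6,(380,185))
for p,q in zip(np.r_[a,b],ts): print(tri((p,q),[KRt(c,s),KRt(d["top"])]))
E
```

```text
t: 1.7
tool_pos: [0.5413, -0.3395, 0.2003]
tcp_rot: [-0.106, -3.138, -0.002]
force: [0.3, -0.7, 2.1]
width: 0.0875
[ 0.54134263 -0.33948236  0.20032616] [-1.05949698e-01 -3.13762746e+00 -1.72594488e-03] [ 0.008 -0.031  0.071  0.016 -0.006 -0.003] 1.7
[ 0.4838 -0.355   0.0503]
[ 0.4857 -0.3111  0.0554]
[ 0.6048 -0.3641  0.0497]
[ 0.6087 -0.3196  0.0479]
```

View pics/w2.png

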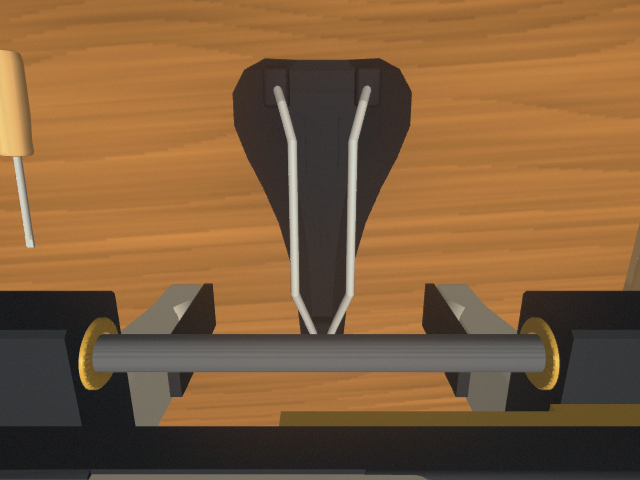

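```bash
python3 - <<'E'
from h import *
s,c=pickle.load(open("w2.pkl","rb"))
crop(c["image"],260,120,120,190,3,"w2a")
E
```

```text
(no output)
```

View pics/w2a.png

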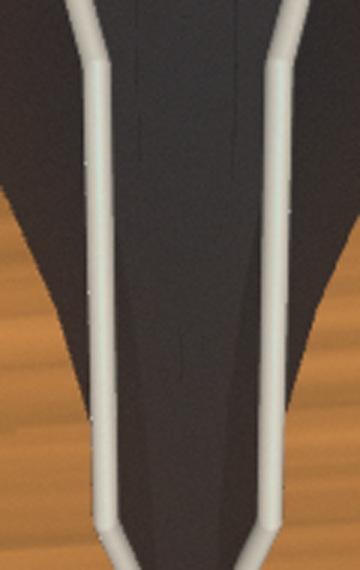

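```bash
python3 - <<'E'
from h import *
np.set_printoptions(precision=4,suppress=True)
s,c=pickle.load(open("w2.pkl","rb"));s1,c1=pickle.load(open("w1.pkl","rb"))
p=un([(97,62),(279,62),(106,527),(269,526)],3,(260,120))
q=np.r_[un([(243,347),(452,347)],5,(250,40)),un([(239,283),(435,285)],5,(250,165))]
P=atz(p,.054,c,s);print(P,P.mean(0));r=P[:2].mean(0);f=P[2:].mean(0);print("yaw",np.degrees(np.arctan2(*(f-r)[1::-1])),np.linalg.norm(f-r))
for a,b in zip(p,q): print(tri((a,b),[KRt(c,s),KRt(c1,s1)]))
Rm=R.from_rotvec(s["tcp_rot"]).as_matrix();print("tool x az",np.degrees(np.arctan2(Rm[1,0],Rm[0,0])))
E
```

```text
[[ 0.4819 -0.3554  0.054 ]
 [ 0.4849 -0.3118  0.054 ]
 [ 0.6036 -0.3636  0.054 ]
 [ 0.6063 -0.3199  0.054 ]] [ 0.5442 -0.3377  0.054 ]
yaw -3.8355205182404557 0.12182269151723955
[ 0.4818 -0.3553  0.0558]
[ 0.4839 -0.3124  0.0659]
[ 0.6037 -0.3637  0.0537]
[ 0.6062 -0.3196  0.0542]
tool x az 176.13206924076988
```

```bash
python3 -m creep '[[3,2,-40,0],[3,2,-85,0],[3,2,-130,0],[3,2,-160,0],[3,2,-167,0]]'; python3 -m creep '[[0,0,0,0],[0,0,0,0]]'
```

```text
t: 2.25
tool_pos: [0.5462, -0.3381, 0.0345]
tcp_rot: [0.106, 3.14, 0.0]
force: [0.4, -0.2, 0.7]
width: 0.0878
t: 2.45
tool_pos: [0.5485, -0.3391, 0.0374]
tcp_rot: [0.105, 3.135, -0.002]
force: [-0.2, -0.0, 0.3]
width: 0.0877
```

```bash
python3 -m creep '[[-4,1,-4,0],[-4,1,-4,0]]'; python3 -m creep '[[0,0,0,0]]'
```

```text
t: 2.65
tool_pos: [0.5452, -0.3383, 0.0351]
tcp_rot: [0.104, 3.133, -0.003]
force: [-0.6, 0.2, -0.6]
width: 0.0878
t: 2.75
tool_pos: [0.5454, -0.3384, 0.0362]
tcp_rot: [0.105, 3.131, -0.004]
force: [-0.3, -0.6, 0.6]
width: 0.0877
```

```bash
python3 -m creep '[[-1,0,-3,0],[-1,0,-3,0],[-1,0,-3,0],[-1,0,-3,0],[-1,0,-3,0]]' 255 40; python3 -c "
from bench import read_state
from h import *
s=read_state();print(s['moment'],R.from_rotvec(s['tcp_rot']).as_matrix().round(4))"
```

```text
t: 3.25
tool_pos: [0.5444, -0.3384, 0.033]
tcp_rot: [0.104, 3.132, -0.004]
force: [0.0, 4.2, 2.3]
width: 0.0534
[ 1.37170757 -0.17370925  0.01807784] [[-0.9977  0.0666  0.0081]
 [ 0.0666  0.9978 -0.0027]
 [-0.0082 -0.0021 -1.    ]]
```

```bash
python3 -m creep '[[0,0,0,0],[0,0,0,0]]'; python3 -c "
from bench import read_state
from h import *
s=read_state();print(s['moment'],R.from_rotvec(s['tcp_rot']).as_matrix().round(4))"; python3 shot.py w3
```

```text
t: 3.45
tool_pos: [0.5444, -0.3383, 0.033]
tcp_rot: [0.104, 3.132, -0.004]
force: [-0.9, 2.2, 0.4]
width: 0.0496
[ 0.2841823   0.04989965 -0.00819871] [[-0.9978  0.0665  0.008 ]
 [ 0.0665  0.9978 -0.0026]
 [-0.0081 -0.0021 -1.    ]]
[ 0.54442484 -0.33828765  0.03303328] [ 0.10428255  3.13178712 -0.00371904] [-0.    -0.     0.003  0.     0.001  0.   ] 3.45
```

View pics/w3.png

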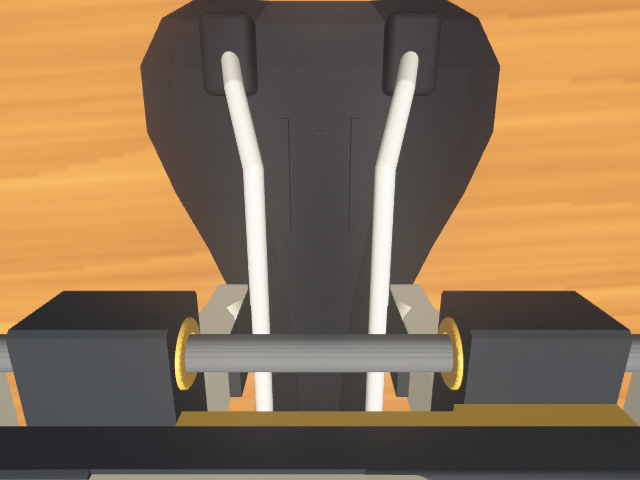

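Both pads are on the rails and the width is steady at 50 mm. I'll lift a little and look for slip.

```bash
python3 -m creep '[[0,0,10,0],[0,0,30,0],[0,0,50,0],[0,0,50,0]]'; python3 shot.py w4; python3 -c "
from bench import read_state
from h import *
s=read_state();print(s['force'],s['moment'],s['width'],R.from_rotvec(s['tcp_rot']).as_matrix().round(4))"
```

```text
t: 3.9
tool_pos: [0.5462, -0.3391, 0.0863]
tcp_rot: [0.103, 3.127, -0.006]
force: [1.3, -0.3, -2.2]
width: 0.0492
[ 0.54615001 -0.3390625   0.08631868] [ 0.10344421  3.12717207 -0.0064361 ] [ 0.002  0.03  -0.038 -0.019  0.049 -0.001] 3.9
[-0.28370454  0.02322752 -4.0996468 ] [-0.00697707  0.01825419  0.01670912] 0.0495551772802918 [[-0.9977  0.0666  0.0108]
 [ 0.0666  0.9978 -0.0034]
 [-0.011  -0.0027 -0.9999]]
```

View pics/w4.png

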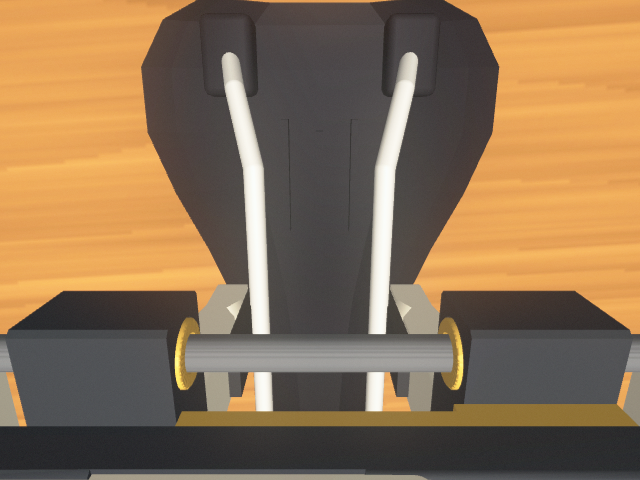

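```bash
python3 -m creep '[[0,0,30,0],[0,0,70,0],[-5,15,110,2],[-5,45,145,5],[-5,85,175,8]]'; python3 -m creep '[[-3,40,25,2],[-3,80,50,4],[-3,120,75,6],[-3,160,95,8],[-3,200,110,8.4]]'; python3 -m creep '[[-2,30,10,0],[-2,45,10,0],[-2,50,10,0],[-2,50,10,0]]';python3 shot.py w5; python3 -c "
from bench import read_state
from h import *
s=read_state();print(s['force'],s['moment'],s['width'],R.from_rotvec(s['tcp_rot']).as_matrix().round(4))"
```

```text
t: 4.45
tool_pos: [0.5396, -0.2535, 0.2601]
tcp_rot: [-0.114, 3.129, -0.003]
force: [1.0, 0.7, -2.9]
width: 0.0499
t: 4.95
tool_pos: [0.5362, -0.0519, 0.3706]
tcp_rot: [-0.345, 3.112, -0.001]
force: [1.3, 0.4, -2.4]
width: 0.0496
t: 5.35
tool_pos: [0.5338, -0.0017, 0.3793]
tcp_rot: [-0.346, 3.114, -0.002]
force: [0.4, -0.6, -2.8]
width: 0.0497
[ 0.53381034 -0.0017078   0.37925259] [-3.46157058e-01  3.11419845e+00 -1.73127670e-03] [-0.024  0.001  0.004  0.007 -0.004  0.01 ] 5.35
[-0.11459392 -0.10364737 -2.62025275] [-0.05979071  0.02016474 -0.01623153] 0.04915796006487912 [[-9.757e-01 -2.189e-01  8.500e-03]
 [-2.189e-01  9.758e-01 -4.000e-04]
 [-8.200e-03 -2.200e-03 -1.000e+00]]
```

View pics/w5.png

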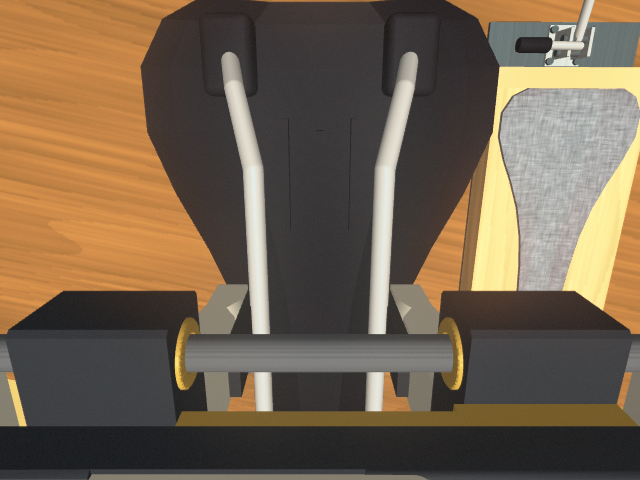

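```bash
python3 -m creep '[[40,10,0,0],[80,20,0,0],[110,25,0,0],[110,25,0,0],[110,25,0,0]]';python3 shot.py w6; python3 -c "
from h import *
s,c=pickle.load(open('w5.pkl','rb'));crop(c['image'],460,50,180,110,4,'w5a');crop(c['image'],460,160,180,132,4,'w5b')"
```

```text
t: 5.9
tool_pos: [0.6442, 0.0213, 0.3773]
tcp_rot: [-0.343, 3.118, -0.003]
force: [-0.2, -0.6, -3.3]
width: 0.0496
[0.64424927 0.02130987 0.37725895] [-0.34251688  3.11797686 -0.00323022] [ 0.009 -0.044 -0.014  0.003 -0.002 -0.003] 5.9
```

View pics/w6.png

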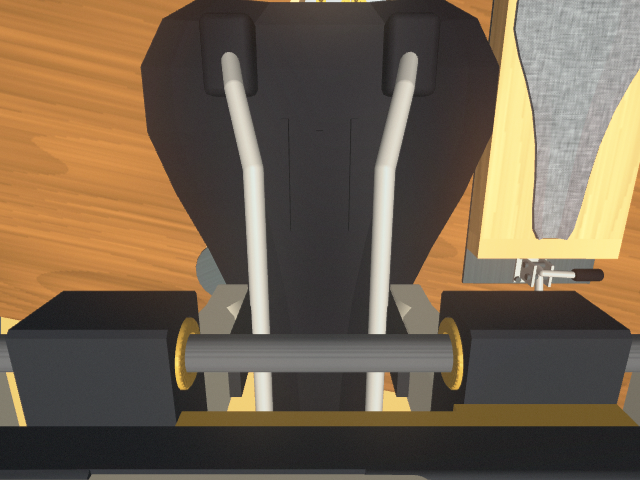

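View pics/w5a.png

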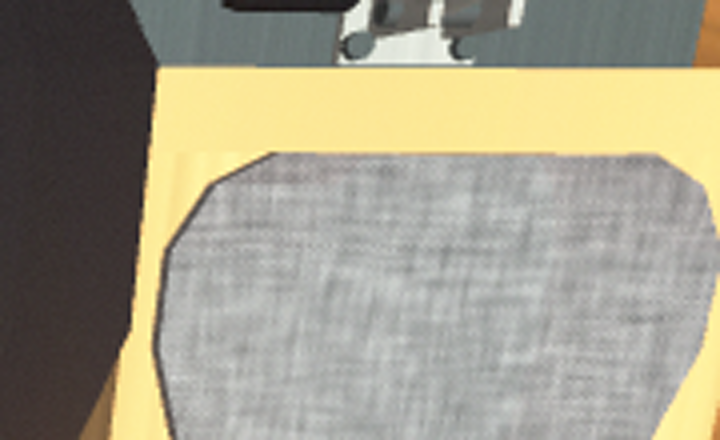

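View pics/w5b.png

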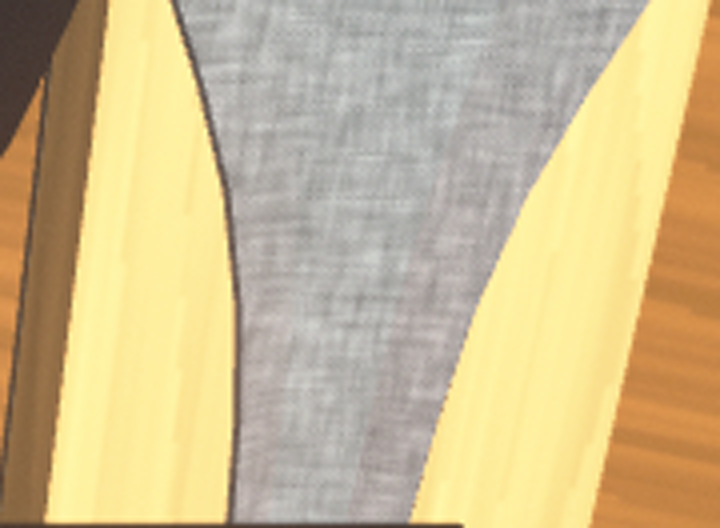

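```bash
python3 -c "
from h import *
s,c=pickle.load(open('w6.pkl','rb'));crop(c['image'],460,140,180,150,4,'w6a')"
```

```text
(no output)
```

View pics/w6a.png

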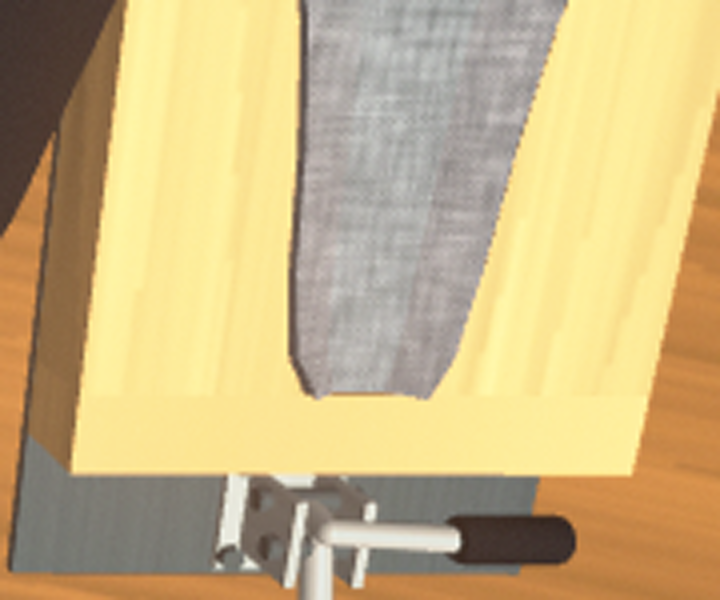

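```bash
cat > fit.py <<'E'
from h import *
np.set_printoptions(precision=4,suppress=True)
s5,c5=pickle.load(open("w5.pkl","rb"));s6,c6=pickle.load(open("w6.pkl","rb"));_,d=pickle.load(open("c0.pkl","rb"))
a=un([(157,67),(720,68)],4,(460,50));b=un([(107,0),(47,520)],4,(460,160));e=un([(712,0),(592,520)],4,(460,160))
n=un([(71,475),(633,474)],4,(460,140))
tn=un([(44,154),(251,103),(344,502),(132,553)],4,(180,170))
pt=un([(465,154)],4,(460,50));pn=un([(374,394)],4,(460,140))
def loc(P,p):
    v=P[:,:2]-p[:2];C,S=np.cos(p[2]),np.sin(p[2]);return np.c_[v[:,0]*C+v[:,1]*S,-v[:,0]*S+v[:,1]*C]
def res(p,z=None,sh=None):
    z=p[3]
    o=loc(atz(a,z,c5,s5),p);r=list(o[:,0]+.168)
    r+=list(loc(atz(b,z,c5,s5),p)[:,1]+.088);r+=list(loc(atz(e,z,c5,s5),p)[:,1]-.088)
    o=loc(atz(n,z,c6,s6),p);r+=list((o-[[.168,-.088],[.168,.088]]).ravel());return np.array(r)
for fz in(True,False):
    f=lambda q: res(q if not fz else np.r_[q,.046]); q=least_squares(f,[.52,.29,.22]+([] if fz else[.046])).x
    p=q if not fz else np.r_[q,.046]
    print(p,np.degrees(p[2]),"res mm",res(p)*1e3)
    print("pad tail/nose local",loc(atz(pt,.046,c5,s5),p),loc(atz(pn,.045,c6,s6),p), "pad_mid",p[:2]-.016*np.array([np.cos(p[2]),np.sin(p[2])]))
E
python3 fit.py
```

```text
[0.5167 0.2864 0.2194 0.046 ] 12.571054134360924 res mm [-0.4849 -0.3764 -0.8616 -0.0713  0.814   0.2392  0.5291 -0.279   0.3322
  0.1587]
pad tail/nose local [[-0.1459  0.0016]] [[0.1422 0.0031]] pad_mid [0.5011 0.283 ]
[0.5167 0.2852 0.2195 0.0481] 12.576004225402613 res mm [-0.0216  0.0998 -0.4741  0.2985  0.4562 -0.1306  0.0514  0.0775 -0.1295
 -0.2275]
pad tail/nose local [[-0.1456  0.0028]] [[0.1425 0.0043]] pad_mid [0.501  0.2817]
```

```bash
python3 -m creep '[[-15,27,0,0],[-35,64,-10,0],[-58,106,-30,0],[-80,146,-50,0],[-102,186,-75,0]]'; python3 -c "
from bench import read_state
s=read_state();print(s['tool_pos'],(([.4999,.2837,.25]-s['tool_pos'])*1e3).round(1))"
```

```text
t: 6.45
tool_pos: [0.5421, 0.2048, 0.3059]
tcp_rot: [-0.341, 3.114, -0.001]
force: [0.8, 1.2, -3.5]
width: 0.0497
[0.54207325 0.20480848 0.30586178] [-42.2  78.9 -55.9]
```

```bash
python3 -m creep '[[-18,34,-25,0],[-34,64,-46,0],[-42,79,-56,0],[-42,79,-56,0],[-42,79,-56,0]]'; python3 shot.py w7; python3 - <<'E'
from bench import camera,read_state
from h import *
c=camera("scene");pickle.dump(c,open("s7.pkl","wb"));crop(c["image"],280,100,190,150,4,"s7")
s=read_state();Rm=R.from_rotvec(s["tcp_rot"]).as_matrix();print(s['tool_pos'],Rm.round(4),np.degrees(np.arctan2(Rm[1,0],Rm[0,0]))+360)
E
```

```text
t: 6.95
tool_pos: [0.5003, 0.2833, 0.2508]
tcp_rot: [-0.342, 3.113, -0.0]
force: [0.5, -0.1, -2.8]
width: 0.0494
[0.50031167 0.28332667 0.25081963] [-3.42150740e-01  3.11280359e+00 -4.10572689e-04] [-0.018 -0.004  0.014  0.001  0.    -0.001] 6.95
[0.50086154 0.28302861 0.25110551] [[-9.764e-01 -2.158e-01  1.040e-02]
 [-2.158e-01  9.764e-01  1.500e-03]
 [-1.050e-02 -8.000e-04 -9.999e-01]] 192.46159631385802
```

View pics/w7.png

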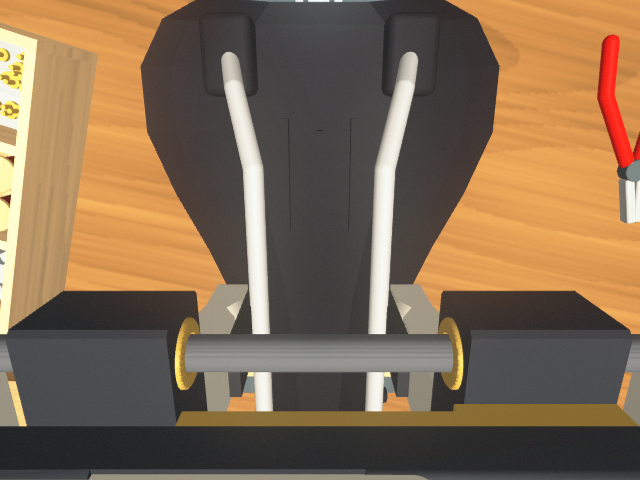

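View pics/s7.png

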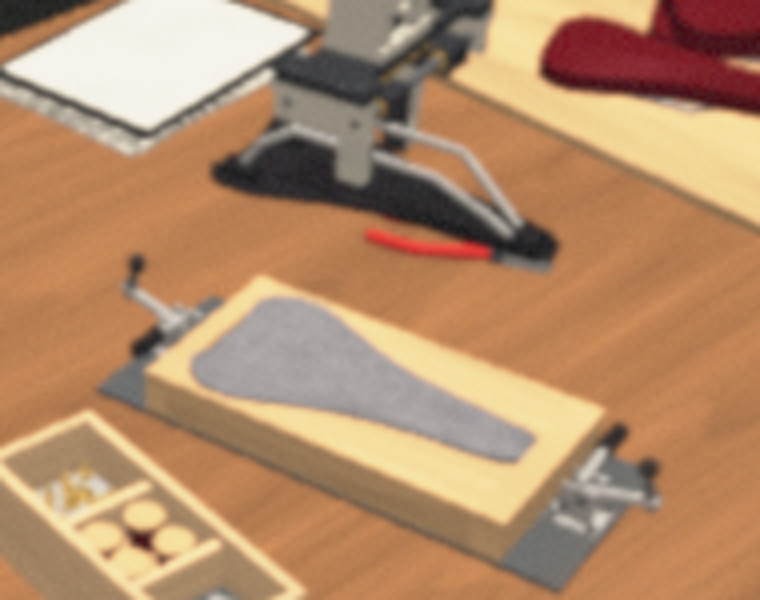

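The shell hangs level above the nest and is lined up with it. I'll descend to about 27 mm of clearance and check there.

```bash
python3 -m creep '[[-1,0.5,-35,0],[-1,0.5,-75,0],[-1,0.5,-115,0],[-1,0.5,-140,0],[-1,0.5,-146,0]]'; python3 -m creep '[[0,0,0,0],[0,0,0,0]]'; python3 shot.py w8; python3 - <<'E'
from bench import camera,read_state
from h import *
for n in("scene","top"):
    c=camera(n);pickle.dump(c,open(n+"8.pkl","wb"))
    if n=="scene": crop(c["image"],290,130,170,130,4,"s8")
    else: crop(c["image"],150,150,160,180,3,"t8")
s=read_state();Rm=R.from_rotvec(s["tcp_rot"]).as_matrix();print(s['tool_pos'],Rm.round(4),np.degrees(np.arctan2(Rm[1,0],Rm[0,0]))+360)
E
```

```text
t: 7.55
tool_pos: [0.4994, 0.2814, 0.1028]
tcp_rot: [-0.337, 3.116, -0.004]
force: [0.3, -0.7, -2.5]
width: 0.0494
t: 7.75
tool_pos: [0.5004, 0.2815, 0.1042]
tcp_rot: [-0.336, 3.115, -0.002]
force: [0.6, -0.1, -2.8]
width: 0.0492
[0.50044835 0.28146564 0.10419874] [-3.35929875e-01  3.11471194e+00 -2.14989962e-03] [ 0.006 -0.012  0.006 -0.     0.004 -0.001] 7.75
[0.50023587 0.28198026 0.1044224 ] [[-9.769e-01 -2.137e-01  9.500e-03]
 [-2.137e-01  9.769e-01  5.000e-04]
 [-9.400e-03 -1.500e-03 -1.000e+00]] 192.33958759003175
```

View pics/w8.png

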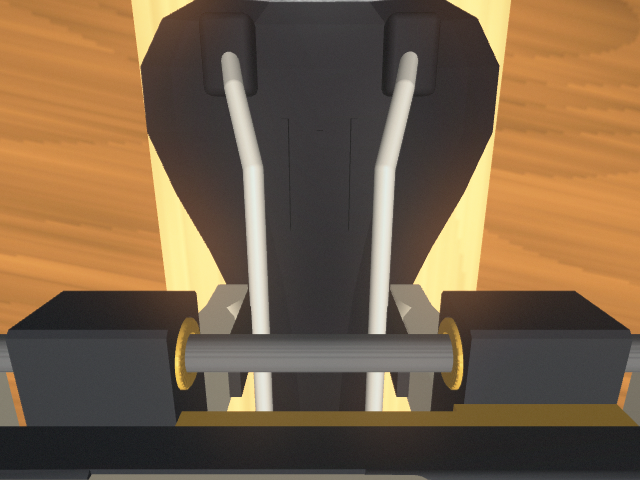

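View pics/s8.png

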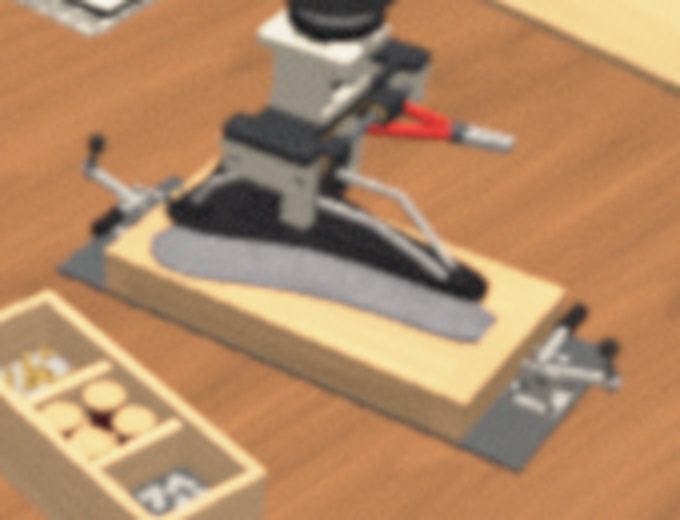

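View pics/t8.png

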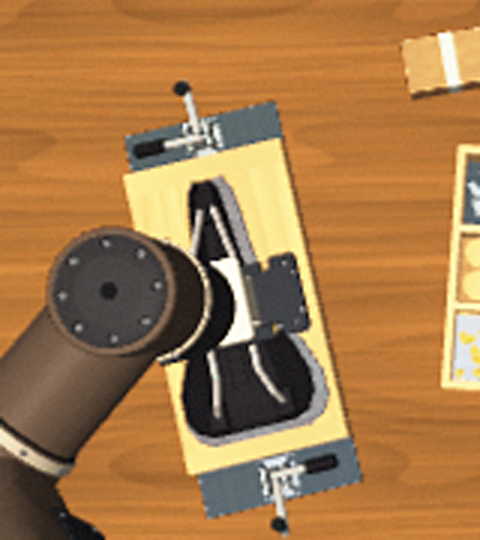

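```bash
python3 -c "
from h import *
s,c=pickle.load(open('w8.pkl','rb'));crop(c['image'],110,0,130,295,2,'w8l');crop(c['image'],410,0,130,295,2,'w8r')
a=cv2.imread('pics/w8l.png');b=cv2.imread('pics/w8r.png');cv2.imwrite('pics/w8lr.png',np.hstack([a,b]))
c=pickle.load(open('top8.pkl','rb'));crop(c['image'],190,190,90,130,4,'t8b')"
```

```text
(no output)
```

View pics/w8lr.png

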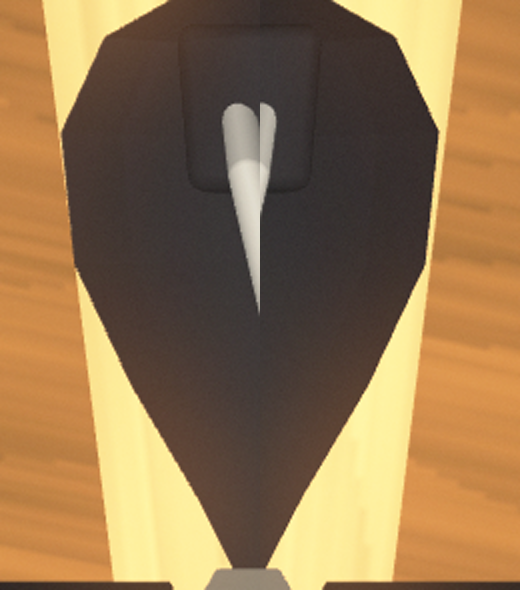

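View pics/t8b.png

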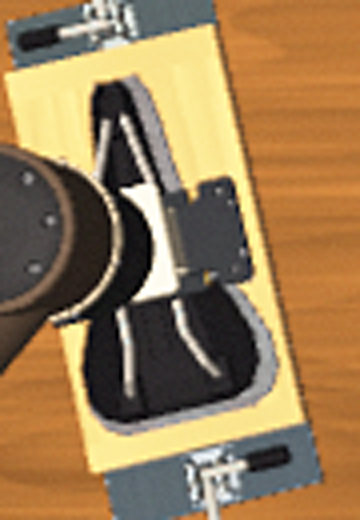

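```bash
python3 - <<'E'
from h import *
np.set_printoptions(precision=4,suppress=True)
s,c=pickle.load(open("w8.pkl","rb"))
L=atz(np.array([(132,0),(166.5,290)])-.25,.046,c,s)[:,:2];Q=atz(np.array([(511,0),(477,290)])-.25,.046,c,s)[:,:2]
for P in(L,Q): v=P[1]-P[0];print("yaw",np.degrees(np.arctan2(v[1],v[0])))
yaw=np.radians(12.57);lat=np.array([-np.sin(yaw),np.cos(yaw)])
print("lat edges",L@lat,Q@lat,"mid",np.r_[L@lat,Q@lat].mean(),"tcp",s["tool_pos"][:2]@lat)
# shell, edge height approx TCP z -.033+.015
z=s["tool_pos"][2]-.018
S=atz(np.array([(141,65),(499,65),(148,133),(493,133)])-.25,z,c,s)[:,:2]
print("shell lat",S@lat,"mids",(S[:2]@lat).mean(),(S[2:]@lat).mean())
r=atz([(253,165),(384,165),(257,285),(381,285)],s["tool_pos"][2]+.021,c,s)[:,:2];print("rails",r@lat,(r[:2]@lat).mean(),(r[2:]@lat).mean())
# longitudinal from earlier fit
ax=np.array([np.cos(yaw),np.sin(yaw)]);print("tcp along",s["tool_pos"][:2]@ax,"target",np.array([.4999,.2837])@ax, "lat target",np.array([.4999,.2837])@lat)
# top image: shell & pad ends, scale 4 origin 190,190
t=pickle.load(open("top8.pkl","rb"))
A=atz(un([(116,77),(140,424),(150,436)],4,(190,190)),.0,t)
zt=s["tool_pos"][2]-.018
print("shell nose/tail along",atz(un([(112,80)],4,(190,190)),zt,t)[:,:2]@ax,atz(un([(160,418)],4,(190,190)),zt,t)[:,:2]@ax)
E
```

```text
yaw 12.24322866199324
yaw 12.605270590975147
lat edges [0.0786 0.0778] [0.255  0.2551] mid 0.1666503756863459 tcp 0.1658054600032282
shell lat [0.0952 0.2368 0.0946 0.2375] mids 0.1659645176632415 0.16605078487293978
rails [0.1438 0.187  0.143  0.1877] 0.16539556053174456 0.16533933917589103
tcp along 0.5497090232228866 target 0.5496600823395225 lat target 0.16810560336440114
shell nose/tail along [0.7034] [0.4312]
```

```bash
python3 -m creep '[[-0.3,1.2,-6,0.2],[-0.3,1.2,-12,0.2],[-0.3,1.2,-17,0.2],[-0.3,1.2,-20,0.2],[-0.3,1.2,-20,0.2]]'; python3 shot.py w9; python3 - <<'E'
from bench import camera,read_state
from h import *
c=camera("scene");crop(c["image"],290,130,170,130,4,"s9");c=camera("top");crop(c["image"],190,180,90,140,4,"t9")
for i in range(2):
    s=read_state();Rm=R.from_rotvec(s["tcp_rot"]).as_matrix();print(s['t'],s['tool_pos'],Rm[:,2].round(4),np.degrees(np.arctan2(Rm[1,0],Rm[0,0]))+360,s['force'],abs(s['dq']).max())
E
```

```text
t: 8.4
tool_pos: [0.4996, 0.2829, 0.0836]
tcp_rot: [-0.342, 3.114, -0.002]
force: [0.2, 0.5, -2.0]
width: 0.0496
[0.49956256 0.28289104 0.08364513] [-3.42313817e-01  3.11439654e+00 -2.17162325e-03] [-0.001 -0.007  0.01   0.003 -0.009  0.   ] 8.4
8.55 [0.50004338 0.28324582 0.08447116] [ 9.6e-03  5.0e-04 -1.0e+00] 192.55036663985013 [ 0.95610112  0.15864828 -1.34988734] 0.004216761045987457
8.55 [0.50004338 0.28324582 0.08447116] [ 9.6e-03  5.0e-04 -1.0e+00] 192.55036663985013 [ 0.95610112  0.15864828 -1.34988734] 0.004216761045987457
```

View pics/s9.png

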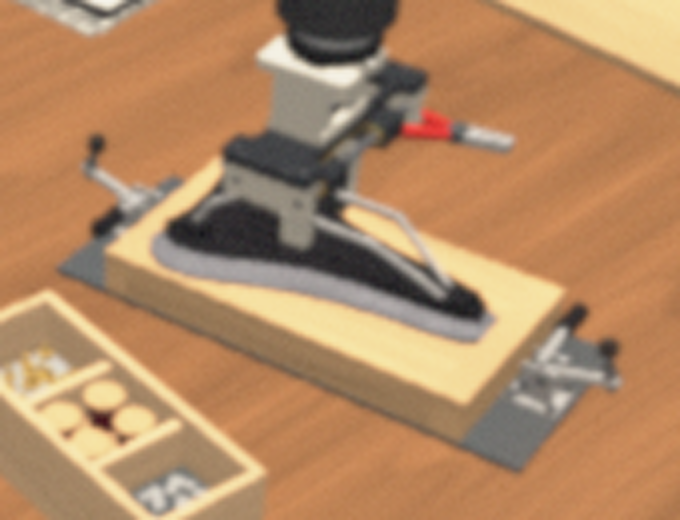

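View pics/t9.png

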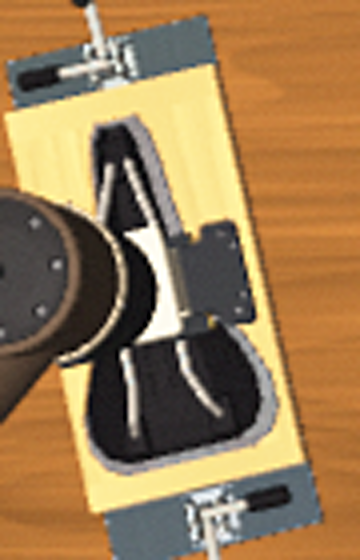

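View pics/w9.png

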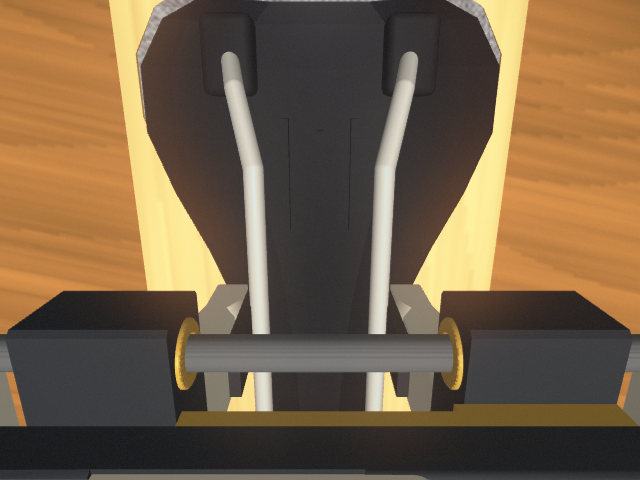

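```bash
python3 -c "
from h import *
s,c=pickle.load(open('w9.pkl','rb'));crop(c['image'],125,0,75,140,4,'a');crop(c['image'],445,0,75,140,4,'b')
a=cv2.imread('pics/a.png');b=cv2.imread('pics/b.png');cv2.imwrite('pics/w9lr.png',np.hstack([a,b]))"
```

```text
(no output)
```

View pics/w9lr.png

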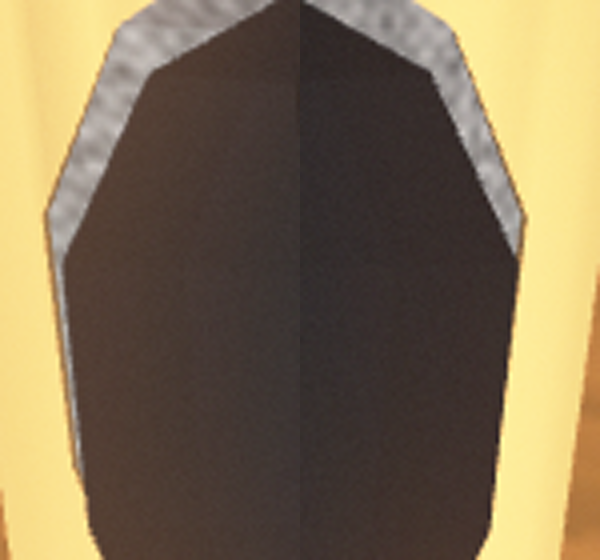

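```bash
python3 - <<'E'
from h import *
np.set_printoptions(precision=2,suppress=True)
s,c=pickle.load(open("w9.pkl","rb"));yaw=np.radians(12.57);B=np.array([[np.cos(yaw),np.sin(yaw)],[-np.sin(yaw),np.cos(yaw)]])
def l(px,z): return (atz(px,z,c,s)[:,:2]-s["tool_pos"][:2])@B.T*1e3
L=lambda p:un(p,4,(125,0)); Q=lambda p:un([(x-300,y) for x,y in p],4,(445,0))
print("pad",l(np.r_[L([(117,33),(47,212),(75,468)]),Q([(452,35),(525,215)])],.048))
print("shell",l(np.r_[L([(152,72),(65,258),(90,525)]),Q([(430,72),(517,258),(490,525)])],.066))
E
```

```text
pad [[-119.96  -69.74]
 [-102.68  -79.37]
 [ -76.08  -79.72]
 [-119.54   68.13]
 [-102.13   78.02]]
shell [[-112.96  -60.36]
 [ -96.44  -70.82]
 [ -70.83  -71.53]
 [-112.76   60.04]
 [ -96.23   70.46]
 [ -70.65   70.95]]
```

```bash
python3 - <<'E'
from bench import env,read_state
s=read_state();print(s['tool_pos'],s['width'],s['force'],abs(s['dq']).max());print(env.finish_job())
E
```

```text
[0.50004338 0.28324582 0.08447116] 0.04943736684464354 [ 0.95610112  0.15864828 -1.34988734] 0.004216761045987457
the job is handed in; nothing more can be done
None
```

I gripped the shell by both rails at 40 N, carried it over the parts box, and stopped level above the grey pad. I then handed the job in at about 8.5 s with the shell still held there.

- **Line-up:** in the last wrist picture the shell sat about 0.5 mm off the pad's centre line, within about 1 mm lengthwise. Its yaw was within about 0.3° of the nest's.
- **Height:** the gap between the crown and the pad is about 11 mm, from the tool height. That is slightly over the centimetre you asked for, and I left it.
- **Level:** the tool tilt changed by about 0.2° from the grasp to the end.
- **Hold:** there was no visible slip in the grip, and the joints were nearly still at 0.004 rad/s or less. The force readings showed no sign of contact.
- **Bystanders:** the nest, box and pliers looked undisturbed in the last pictures. I did not recheck the tin, carton and awl at the end; the path stayed well clear of them.
- **Disagreements:** before the wrist views settled it, the top and scene cameras differed by up to about 8 mm on the shell and 4 mm on the nest. Pose readings wandered 1–3 mm between calls. The pad's middle looked 1–2 mm off the block's centre in one view but not in the closer one, and I went by the closer one.

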